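Remove a used filter from a bench instrument

ROBOT

A 6-joint arm with a two-finger parallel gripper is mounted at the origin on the work surface. World frame = base frame: x ahead of the robot, y to its left, z up, the work surface at z = 0. Lengths are in m, angles in rad, forces in N, time in s.
With the tool pointing down it reaches from about 0.275 to 0.825 m from the base axis. Payload 4.9 kg.
Tool frame: the origin (TCP) lies midway between the tips of the shut fingers; the grasp point (between the pads) lies 19 mm behind it (grip_point_offset is the distance from the TCP to the grasp point, in m); z points along the fingers, x is the direction in which the jaws open and shut, and the axes are right-handed (so a half turn about z gives the same grasp; the last joint's range is limited). The gripper opens to 85 mm and grips with 20 to 120 N. Pads are 22 mm wide; open, the fingers measure 114 mm over their backs; the gripper's body (76 mm by 85 mm) begins 54 mm behind the grasp point. The pads swing forward as they close: fully open they stand 13 mm farther back than shut.
Start: joints at [-1.255, 0.326, -0.193, 1.052, 0, 1.437], TCP at [0.239, -0.495, 0.231] pointing down, gripper open.
Joint ranges: [-2.65, 2.65], [-0.97, 1.79], [-1.3, 1.35], [-1.93, 2.1], [-1.47, 1.37], [-3.14, 3.14]. Speed limits (rad/s): [2.57, 2.57, 3.14, 3.14, 3.14, 3.14].

INTERFACE

Orientations are given as a rotation vector (axis times angle).
In Python, from cell import * gives the robot as it stands. Calls block until the motion is done:
- movep(position, orientation): joint-space move of the TCP to a pose.
- move_l(position, velocity=0.15, rot=None, until_force=None): straight line of the TCP; rot=None keeps the orientation; velocity is the mean speed in m/s. With until_force (N) it stops when the force on the tool has changed by that much, and returns True; else False.
- set_joints(angles): joint-space move.
- let_go() and grab(newtons=None): open the fingers fully, or close them until they stop; newtons is the grip in N (None keeps the last).
- sleep(seconds).
- ik(position, orientation): joint angles nearest the present ones, or None.
- get_state(): the state.
- grab_frame(name): name is "scene" or "top" or "wrist"; returns a dict with "img" (400x640x3 uint8, red, green, blue), "fx", "fy", "cx", "cy" (pixels), "k1" (the pictures are not rectified: a ray, as slopes to the right and down, at radius r is drawn at 1 + k1 r^2 times it, then the intrinsics apply), "cam_to_world" (4x4, takes a point from camera to world coordinates); the wrist camera has in their place "T_tool_cam" (4x4, takes a point from camera to tool coordinates, whose origin is the TCP and whose axes are the tool frame's). Camera axes: x right, y down, z forward; pixel columns grow to the right and rows downward; lengths in m; the calibration is good to about 2 mm. A picture is of the moment at which its call begins: read the wrist's pose just before it. There is no depth.
A pose or a line that the arm cannot do raises MotionError and nothing moves.
- sign_off(): hands the job in, once; it reports no verdict.
Trained networks look in the newest picture that a camera, given by its name, has taken for a name from the list of things; names that differ only in an ending like _2 or _b are one class to them, and where a whole thing is asked for, a point or a joint stands for the part that bears it (a point fixed in the world has none). Each returns a list of dicts, best first, with "score" (0 to 1); they miss things now and then, are a little off and sometimes report something else, mostly with a low value. They report only what shows in the picture. A call takes as long as a camera call. They do not tell look-alikes from the thing itself.
- spot_in(camera, name): "centre" ([column, row] in pixels, amid what is visible of it).
- silhouettes(camera, name): "mask" (400x640 bool, what is visible of it) and "centre" ([column, row] in pixels, amid what is visible of it).
- tip_of(camera, name): "centre" ([column, row] in pixels: a listed point, or the origin of a listed thing).
The state is a dict: "clock": time; "q": joint angles; "joint_velocities": joint speeds; "tau": joint torques, N m; "position": TCP position; "eef_rot": TCP orientation; "contact_force": force on the tool from outside, world axes, zero at the start; "wrist_torque": the same for the moment, N m; "finger_gap": opening from 0.0 (shut) to 1.0 (fully open).
Only numpy, scipy, OpenCV 4.12 (cv2) and the standard library are available. Lean on these libraries where they do the work, as an engineer would, in place of code of your own. Each camera call takes 0.05 s, during which the arm holds its last target.

TASK

Take the used filter out of the white bench instrument: pinch the two spring catches on the sloping bay cover together to free it, lift it off, and set it down gently, flat in the low white tray with its catches upwards. Then draw the filter cassette out of the open bay by its fin and put it in the deep grey bin. Leave the other things on the bench where they stand.

Things in the scene. Friction and masses are not known exactly. Their poses are not given: they have to be found in the camera images.
- bay_mouth (a point): Centre of the filter bay's mouth in the 35-degree sloping face of the fixed white instrument, 125 mm above the bench, in the plane of the face. Axes: z square out of the face (up and to the front), x straight up the slope, y level along the face. Face 160 (x) x 200 mm (y); mouth 90 x 116 mm; bay 52 mm deep. Behind the face stands a housing 205 mm high.
- cover_grip (a point): Grip centre of the loose grey bay cover (190 g), midway between its two black catch buttons; axes parallel to bay_mouth's while latched. The buttons stick out of a pod 46 (x) x 44 (y) mm, 62 mm over both along x when free, 46 mm pressed; each is 32 mm wide (y), 34 mm tall, from 17 mm below to 17 mm above this point (z). The plate's top is 19 mm below this point.
- catch_up (a joint): Travel (m) of the button on the cover's +x side: 0 free, 0.008 fully pressed towards the middle. Spring 3 N at first, 7 N fully pressed; springs back when let go. A grip of 15 to 25 N holds both in and carries the cover. Its hook leaves the rim of the mouth only past about 5 mm.
- catch_low (a joint): The same for the button on the -x side.
- cassette_grip (a point): Centre of the black grip fin of the loose white filter cassette (180 g). Fin 36 (x) x 12 (y) x 26 mm (z): pinch it across y. The body's top face is 13 mm and its underside 31 mm below this point (z). It starts on the bay floor under the cover, axes parallel to bay_mouth's, fin top 8 mm below the mouth, up to 8 mm below the middle of the slope; it comes out along z.
- tray_in (a point): Centre of the inner floor of the low white tray (fixed), outer size 180 (x) x 200 (y) x 18 mm high, walls 3 mm, floor 3 mm above the bench. z up.
- bin_in (a point): Centre of the inner floor of the deep grey bin (fixed), outer size 170 (x) x 200 (y) x 60 mm high, walls 4 mm, floor 4 mm above the bench. z up. It and the tray may change places.
- cover: The same cover; origin at the middle of the plate's underside, 27 mm below cover_grip, axes the same. Plate 104 (x) x 130 (y) x 8 mm, lying on the face over the mouth. A skirt 88 x 112 mm hangs 14 mm below the underside into the bay; the cover stands on it when laid down. To free it squeeze both buttons fully in, keep them so and lift squarely along z (14 mm to clear).
- cassette: The same cassette, origin at the middle of its underside, axes as cassette_grip. Body 76 (x) x 100 (y) x 18 mm (z), with the fin in the middle of its top.
- tray: The low white tray, origin under its middle, on the bench.
- beaker: Glass beaker 72 mm across, 90 mm high; origin under its middle. Leave alone.
- amber_jar: Amber jar 56 mm across, 75 mm high; origin under its middle. Leave alone.
- white_jar: White jar 52 mm across, 60 mm high; origin under its middle. Leave alone.
- tip_box: White pipette-tip box 70 x 110 x 55 mm; origin under its middle. Leave alone.
- tube_rack: White tube rack 60 x 200 mm with capped tubes, 93 mm high; origin under its middle. Leave alone.
Things that resemble listed ones, but are neither listed nor needed, are in the scene too. Leave any purple look-alike of the cover alone.

How it is judged:
By the outcome, as a careful person would: the job done as asked, in the order asked, and still so for the second after the job is handed in, with the robot touching nothing.
It also fails if it takes over 72 s, if anything falls off the work surface, if the arm or the gripper's body presses on something with over 40 N, if the wrist force passes 120 N, or if a joint passes its speed limit or range.

## Working session

There is one attempt and no reset: what is moved stays moved. The work goes in short steps, each a Python script; the robot and the scene stay as the last script left them, time stands still between calls to the robot, and variables do not carry over. Pictures are saved under pics/ and viewed, and the job is handed in when it is done.

```bash
ls; mkdir -p pics
python3 - <<'E'
from cell import *
import cv2
for n in ("scene","top","wrist"):
    f=grab_frame(n); cv2.imwrite(f"pics/a_{n}.png",f["img"][:,:,::-1])
    print(n,f["fx"],f["cx"],f["cy"],f["k1"]); print(f.get("cam_to_world",f.get("T_tool_cam")))
    if n!="wrist":
        for t in ("bay_mouth","cover_grip","tray_in","bin_in","cover","tray"):
            print(t,[(round(d["score"],2),[round(float(v),1) for v in d["centre"]]) for d in tip_of(n,t)])
print(get_state())
E
```

```text
pics
scene 502.5346169693659 317.0401036181185 203.0327147772905 -0.1357838709894901
[[ 0.79485414  0.35012169 -0.49560236  1.32646377]
 [ 0.6063752  -0.48888154  0.6271395  -1.00263053]
 [-0.0227157  -0.79900541 -0.60089463  1.0845717 ]
 [ 0.          0.          0.          1.        ]]
bay_mouth [(0.68, [377.1, 162.6])]
cover_grip [(0.87, [328.1, 158.9]), (0.8, [373.3, 160.7])]
tray_in [(0.9, [310.7, 227.4])]
bin_in [(0.73, [229.1, 289.7])]
cover [(0.61, [325.7, 149.6]), (0.58, [372.2, 161.8])]
tray [(0.59, [310.5, 233.5])]
top 502.29922864012383 316.8583916556426 206.2849920890049 -0.10290345605536777
[[ 8.11766101e-03 -9.97386473e-01  7.17936442e-02  4.43270731e-01]
 [-9.99965127e-01 -8.23753980e-03 -1.37383814e-03 -1.26679564e-02]
 [ 1.96165057e-03 -7.17799882e-02 -9.97418561e-01  1.50997213e+00]
 [ 0.00000000e+00  0.00000000e+00  0.00000000e+00  1.00000000e+00]]
bay_mouth [(0.53, [196.4, 200.8])]
cover_grip [(0.76, [201.0, 203.0]), (0.68, [180.2, 290.8])]
tray_in [(0.63, [311.3, 217.4])]
bin_in [(0.84, [429.6, 229.0]), (0.71, [296.7, 148.3])]
cover [(0.79, [196.9, 202.3]), (0.
[... 370 characters left out ...]
.00000000e+00  1.00000000e+00]]
{'clock': 0.75, 'q': array([-1.25519421e+00,  3.26143165e-01, -1.92598394e-01,  1.05202035e+00,
        4.63638470e-05,  1.43659405e+00]), 'joint_velocities': array([ 0.0016252 , -0.00055216, -0.00098789, -0.00176125, -0.00063034,
        0.00041088]), 'tau': array([ 1.11438439e-03, -4.43241763e+01,  2.62736946e+01,  8.75768364e-04,
       -5.90641366e-05,  1.52630292e-06]), 'position': array([ 0.2391609 , -0.49529665,  0.23131243]), 'eef_rot': array([-2.66089094e+00,  1.67008336e+00, -8.81558072e-05]), 'contact_force': array([-0.10777456,  0.05568524,  0.55988409]), 'wrist_torque': array([0.00665417, 0.07464375, 0.01420353]), 'finger_gap': 0.9997454333842617}
```

View pics/a_scene.png

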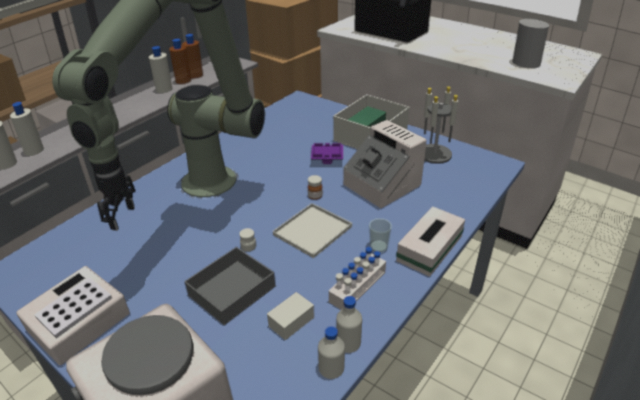

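View pics/a_top.png

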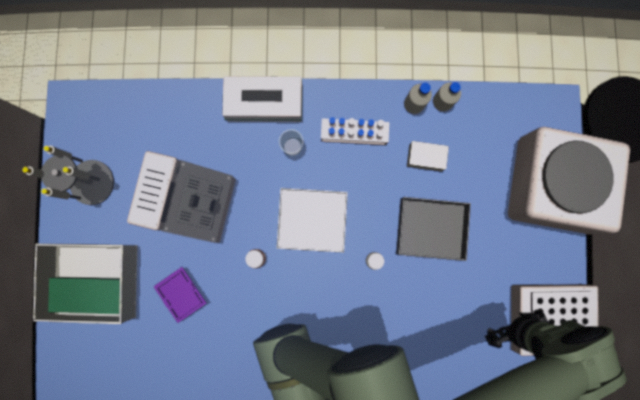

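View pics/a_wrist.png

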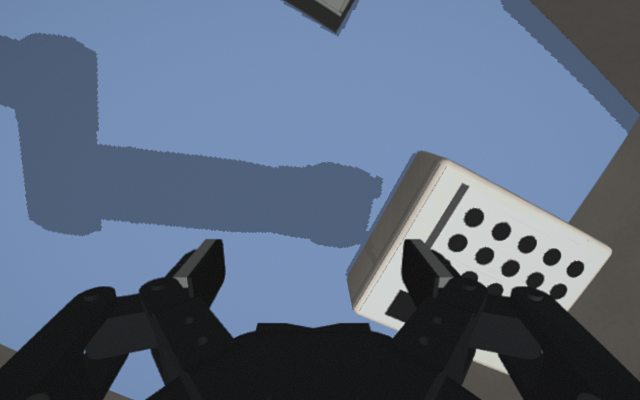

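Candidates for the cover are the grey one in the white instrument's sloping face (scene 373,161, top 201,203) and the purple look-alike on the bench (scene 327,155, top 180,293). The grey one fits because it is latched in the instrument. The tray is the low white one (top 311,220) and the bin is the deep dark one (top 432,229). I'll triangulate these and confirm with a crop.

```bash
cat > h.py <<'E'
from cell import *
import numpy as np, cv2
from scipy.spatial.transform import Rotation as R
def T_of(f,st=None):
    if "cam_to_world" in f: return np.array(f["cam_to_world"])
    T=np.eye(4);T[:3,:3]=R.from_rotvec(st["eef_rot"]).as_matrix();T[:3,3]=st["position"]
    return T@np.array(f["T_tool_cam"])
def K_of(f): return np.array([[f["fx"],0,f["cx"]],[0,f["fy"],f["cy"]],[0,0,1.]]),np.array([f["k1"],0,0,0.])
def ray(f,T,px):
    K,d=K_of(f);u=cv2.undistortPoints(np.array([[px]],float),K,d)[0,0]
    v=T[:3,:3]@np.array([u[0],u[1],1]);return T[:3,3],v/np.linalg.norm(v)
def onz(f,T,px,z):
    o,v=ray(f,T,px);return o+v*(z-o[2])/v[2]
def tri(rays):
    A=sum(np.eye(3)-np.outer(v,v) for o,v in rays);b=sum((np.eye(3)-np.outer(v,v))@o for o,v in rays)
    p=np.linalg.solve(A,b);return p,[np.linalg.norm((np.eye(3)-np.outer(v,v))@(p-o)) for o,v in rays]
def proj(f,T,P):
    K,d=K_of(f);Ti=np.linalg.inv(T);r=cv2.Rodrigues(Ti[:3,:3])[0]
    return cv2.projectPoints(np.atleast_2d(P).astype(float),r,Ti[:3,3],K,d)[0][:,0]
E
python3 - <<'E'
from h import *
np.set_printoptions(precision=4,suppress=True)
s=grab_frame("scene");t=grab_frame("top");S=T_of(s);T=T_of(t)
for n,a,b in (("mouth",(377.1,162.6),(196.4,200.8)),("grip",(373.3,160.7),(201,203)),("cover",(372.2,161.8),(196.9,202.3))):
    print(n,*tri([ray(s,S,a),ray(t,T,b)]))
for n,z,a,b in (("tray",.003,(310.7,227.4),(311.3,217.4)),("bin",.004,(229.1,289.7),(429.6,229))):
    print(n,onz(s,S,a,z),onz(t,T,b,z))
for n in ("beaker","amber_jar","white_jar","tip_box","tube_rack"):
    print(n,[(round(d["score"],2),d["centre"],onz(t,T,d["centre"],0)) for d in tip_of("top",n)])
for n,f,c in (("s",s,(330,110,440,215)),("t",t,(115,140,245,255))):
    x0,y0,x1,y1=c
    cv2.imwrite(f"pics/b_{n}.png",cv2.resize(f["img"][y0:y1,x0:x1,::-1],None,fx=5,fy=5,interpolation=cv2.INTER_CUBIC))
E
```

```text
mouth [0.5568 0.3231 0.1171] [np.float64(0.0009010483965413275), np.float64(0.0009010483965414225)]
grip [0.5499 0.307  0.1308] [np.float64(0.0011814100452974742), np.float64(0.0011814100452976614)]
cover [0.5474 0.3164 0.1219] [np.float64(0.00531983208588103), np.float64(0.00531983208588097)]
tray [0.4998 0.0052 0.003 ] [0.5181 0.0017 0.003 ]
bin [ 0.4821 -0.3637  0.004 ] [ 0.4858 -0.3551  0.004 ]
beaker [(0.61, [294.5, 147.8], array([0.7299, 0.0548, 0.    ]))]
amber_jar [(0.74, [255.6, 257.0], array([0.3979, 0.1677, 0.    ]))]
white_jar [(0.68, [370.6, 259.8], array([ 0.3924, -0.1772,  0.    ]))]
tip_box [(0.88, [425.0, 158.9], array([ 0.6997, -0.3438,  0.    ]))]
tube_rack [(0.69, [356.2, 132.4], array([ 0.7793, -0.1331,  0.    ])), (0.47, [424.2, 158.6], array([ 0.7006, -0.3413,  0.    ]))]
```

View pics/b_s.png

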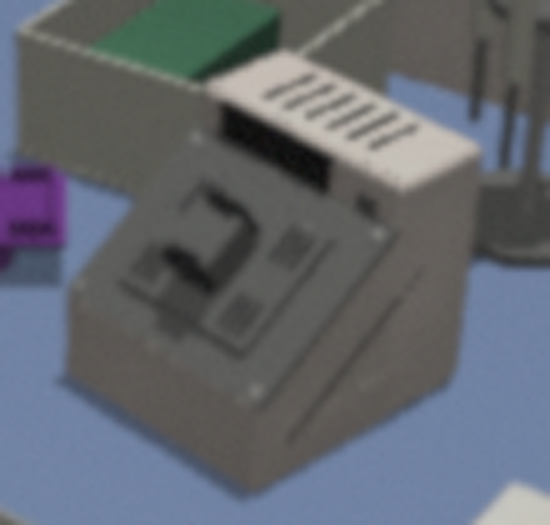

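View pics/b_t.png

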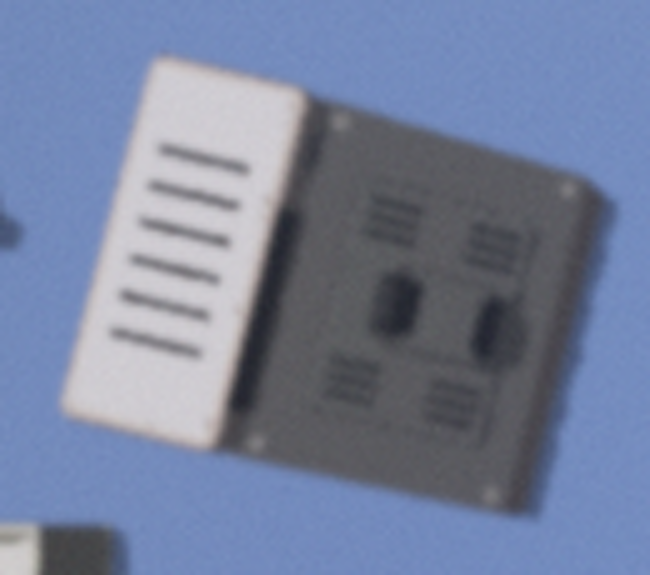

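Run:
```python
from h import *
np.set_printoptions(precision=4,suppress=True)
s=grab_frame("scene");t=grab_frame("top");S=T_of(s);T=T_of(t)
a=np.array([(380,235),(197,140),(256,392),(80,285)])/5-.4+[330,110]
b=np.array([(342,122),(258,442),(570,190),(492,493)])/5-.4+[115,140]
P=[]
for i in range(4):
    p,e=tri([ray(s,S,a[i]),ray(t,T,b[i])]);P.append(p);print(p,e)
P=np.array(P);print("mean",P.mean(0))
up=(P[0]+P[1]-P[2]-P[3])/2; lev=(P[0]+P[2]-P[1]-P[3])/2
print(up,np.linalg.norm(up),lev,np.linalg.norm(lev),"slope",np.degrees(np.arctan2(up[2],np.hypot(*up[:2]))),"dir up",np.degrees(np.arctan2(up[1],up[0])),"lev",np.degrees(np.arctan2(lev[1],lev[0])))
```

```text
[0.6533 0.3518 0.1627] [np.float64(0.0006118814587828873), np.float64(0.0006118814587828821)]
[0.4777 0.3926 0.1617] [np.float64(0.0003601764062768595), np.float64(0.00036017640627694425)]
[0.6266 0.2394 0.0827] [np.float64(0.0001525115893154339), np.float64(0.000152511589315562)]
[0.4519 0.2798 0.0838] [np.float64(0.0006218418570960436), np.float64(0.000621841857096146)]
mean [0.5524 0.3159 0.1227]
[0.0263 0.1126 0.0789] 0.13996612046815166 [ 0.1751 -0.0406 -0.0001] 0.17975799393749295 slope 34.31318307660791 dir up 76.86117095543158 lev -13.060339846067423
```

The enlarged crops confirm the grey latched cover with two dark buttons. The face screws triangulate to an exact 140 x 180 mm rectangle at 34.3°, so the bay frame is good. Next I'll check reachability for both jaw senses and measure the tray and bin.

```bash
cat >> h.py <<'E'
az=np.radians(76.9);sl=np.radians(35)
M=np.array([0.5524,0.3159,0.1245])
bx=np.array([np.cos(sl)*np.cos(az),np.cos(sl)*np.sin(az),np.sin(sl)])
bz=np.array([-np.sin(sl)*np.cos(az),-np.sin(sl)*np.sin(az),np.cos(sl)])
by=np.cross(bz,bx)
def rot(xt,zt): 
    return R.from_matrix(np.stack([xt,np.cross(zt,xt),zt],1)).as_rotvec()
def B(x,y,z): return M+bx*x+by*y+bz*z
E
python3 - <<'E'
from h import *
np.set_printoptions(precision=3,suppress=True)
for nm,d in (("cover",bx),("cass",by)):
  for sg in (1,-1):
    for z in (0.13,0.012,-.02):
        print(nm,sg,z,ik(B(0,0,z),rot(sg*d,-bz)))
dn=np.array([0,0,-1.])
for nm,p in (("tray",[.51,.003,.03]),("tray",[.51,.003,.2]),("bin",[.485,-.36,.03]),("bin",[.485,-.36,.2])):
  for a in range(0,360,45):
    a=np.radians(a); print(nm,a,ik(p,rot(np.array([np.cos(a),np.sin(a),0]),dn)))
s=grab_frame("top");T=T_of(s)
for n,z in (("tray",.018),("bin_in",.06)):
    for d in silhouettes("top",n)[:2]:
        c=max(cv2.findContours(d["mask"].astype(np.uint8),0,1)[0],key=cv2.contourArea)
        box=cv2.boxPoints(cv2.minAreaRect(c)); P=np.array([onz(s,T,q,z) for q in box])
        print(n,round(d["score"],2),box.tolist(),P.tolist(),P.mean(0))
E
```

```text
cover 1 0.13 [ 0.     0.253 -0.45   0.71   0.593  0.277]
cover 1 0.012 [ 0.127  0.406 -0.524  0.402  0.568  0.426]
cover 1 -0.02 [ 0.159  0.455 -0.531  0.325  0.56   0.463]
cover -1 0.13 [ 0.     0.253 -0.45   0.71   0.593 -2.865]
cover -1 0.012 [ 0.127  0.406 -0.524  0.402  0.568 -2.716]
cover -1 -0.02 [ 0.159  0.455 -0.531  0.325  0.56  -2.679]
cass 1 0.13 [ 0.     0.253 -0.45   0.71   0.593 -1.294]
cass 1 0.012 [ 0.127  0.406 -0.524  0.402  0.568 -1.145]
cass 1 -0.02 [ 0.159  0.455 -0.531  0.325  0.56  -1.108]
cass -1 0.13 [ 0.     0.253 -0.45   0.71   0.593  1.848]
cass -1 0.012 [ 0.127  0.406 -0.524  0.402  0.568  1.997]
cass -1 -0.02 [ 0.159  0.455 -0.531  0.325  0.56   2.034]
tray 0.0 [-0.139  0.486 -0.545  0.54   0.     1.432]
tray 0.7853981633974483 [-0.139  0.486 -0.545  0.54  -0.     0.646]
tray 1.5707963267948966 [-0.139  0.486 -0.545  0.54   0.    -0.139]
tray 2.356194490192345 [-0.139  0.486 -0.545  0.54   0.    -0.924]
tray 3.141592653589793 [-0.139  0.486 -0.545  0.54   0.    -1.71 ]
tray 3.9269908169872414 [-0.139  0.486 -0.545  0.54  -0.    -2.495]
tray 4.7123889803
[... 1891 characters left out ...]
 0.018000000000000016], [0.604941645257181, 0.09721795232224943, 0.018000000000000016], [0.5947383260647254, -0.10352252037762878, 0.018000000000000016], [0.4153371723472577, -0.09377232587514582, 0.018000000000000016]] [0.51  0.001 0.018]
bin_in 0.8 [[394.99456787109375, 254.73641967773438], [399.6112060546875, 196.25880432128906], [471.81903076171875, 201.95944213867188], [467.202392578125, 260.43707275390625]] [[0.40936083172746446, -0.24121935328830288, 0.06000000000000005], [0.5788521193941386, -0.25502783605359747, 0.06000000000000005], [0.5640781246908398, -0.4681176152336532, 0.06000000000000005], [0.3935739583223266, -0.45256302302515555, 0.06000000000000005]] [ 0.486 -0.354  0.06 ]
```

Run:
```python
from h import *
np.set_printoptions(precision=4,suppress=True)
movep(B(0,0,.13),rot(bx,-bz))
st=get_state();f=grab_frame("wrist");T=T_of(f,st)
print(st["clock"],st["position"]-B(0,0,.13))
im=f["img"][:,:,::-1].copy()
for p in (B(0,0,0),B(0,0,.027),B(.031,0,.027),B(-.031,0,.027),B(.07,.09,0),B(.07,-.09,0),B(-.07,.09,0),B(-.07,-.09,0),B(.052,.065,.008),B(-.052,-.065,.008),B(.052,-.065,.008),B(-.052,.065,.008)):
    q=proj(f,T,p)[0]; print(q); cv2.circle(im,tuple(int(round(v)) for v in q),2,(0,0,255),-1)
cv2.imwrite("pics/c.png",im)
for n in ("cover_grip","bay_mouth","cover"): print(n,[(round(d["score"],2),d["centre"]) for d in tip_of("wrist",n)])
```

```text
4.1167 [ 0.0004 -0.0007  0.    ]
[314.0507 185.2635]
[314.1798 192.5426]
[350.546  192.5232]
[277.8084 192.565 ]
[394.5394  84.5926]
[382.3566 270.8631]
[233.6234  84.6646]
[245.6339 270.9516]
[374.4682 113.9561]
[260.628  252.2358]
[367.4597 252.1681]
[253.7613 114.0143]
cover_grip [(0.66, [311.5, 194.5])]
bay_mouth []
cover [(0.85, [312.7, 187.0])]
```

View pics/c.png

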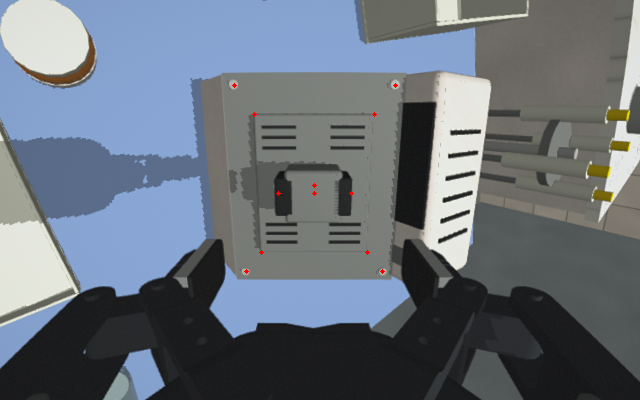

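The projected model lands on the four screws, the plate corners and the buttons (277 and 350, 193), so the fix is good to about 1 mm. I'll go in for the grip.

Run:
```python
from h import *
np.set_printoptions(precision=4,suppress=True)
print(move_l(B(0,0,.012),velocity=.08,until_force=10))
st=get_state();print(st["position"]-B(0,0,.012),st["contact_force"])
grab(22)
st=get_state();print(st["clock"],st["finger_gap"],st["contact_force"],st["wrist_torque"])
f=grab_frame("wrist");cv2.imwrite("pics/d.png",f["img"][:,:,::-1])
```

```text
False
[ 0.0004 -0.0002  0.0004] [-0.0362  0.6304  0.3037]
6.3833 0.5377010065836998 [-2.2909 -7.0713  5.5799] [-1.0462  0.4375  0.1426]
```

View pics/d.png

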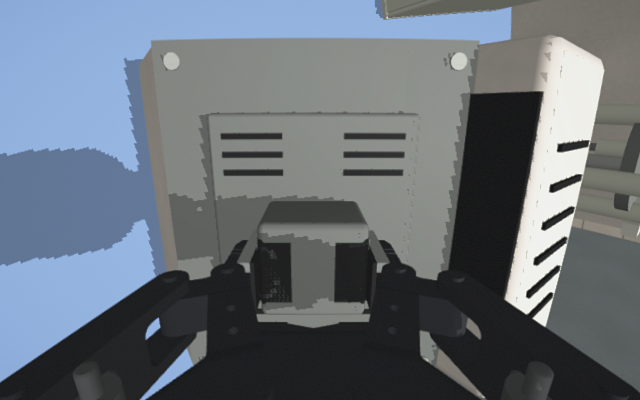

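The gap is 45.7 mm, so both catches are fully in. I'll lift squarely.

Run:
```python
from h import *
np.set_printoptions(precision=4,suppress=True)
print(move_l(B(0,0,.036),velocity=.04,until_force=25))
st=get_state();print(st["clock"],st["finger_gap"],st["contact_force"])
print(move_l(B(0,0,.13),velocity=.1,until_force=25))
st=get_state();print(st["clock"],st["position"]-B(0,0,.13),st["finger_gap"],st["contact_force"])
f=grab_frame("wrist");cv2.imwrite("pics/e.png",f["img"][:,:,::-1])
```

```text
False
7.1833 0.5357877037074674 [-1.0632 -0.5871 -2.2265]
False
8.275 [-0.0003  0.0001 -0.0005] 0.5388829807469634 [ 0.6345 -0.6261 -3.2017]
```

View pics/e.png

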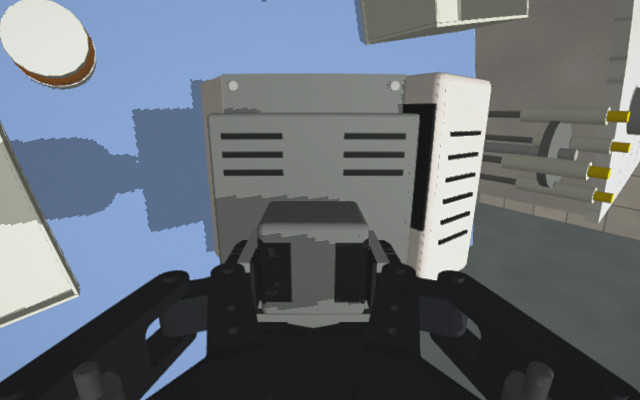

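Cover is free and held square. I'll move to the tray.

Run:
```python
from h import *
np.set_printoptions(precision=4,suppress=True)
a=np.radians(-3.2);r=rot(np.array([np.cos(a),np.sin(a),0]),np.array([0,0,-1.]))
movep([.51,.001,.15],r)
move_l([.51,.001,.050],velocity=.12)
st=get_state();print(st["clock"],st["position"],st["finger_gap"],st["contact_force"])
print(move_l([.51,.001,.0255],velocity=.015,until_force=2.0))
st=get_state();print(st["clock"],st["position"],st["finger_gap"],st["contact_force"],st["wrist_torque"])
f=grab_frame("scene");cv2.imwrite("pics/f.png",cv2.resize(f["img"][140:260,240:400,::-1],None,fx=4,fy=4,interpolation=cv2.INTER_CUBIC))
f=grab_frame("wrist");cv2.imwrite("pics/f2.png",f["img"][:,:,::-1])
```

```text
10.4167 [0.5106 0.001  0.0506] 0.5330557100461688 [ 0.9048 -0.8329 -2.1839]
True
11.6417 [0.51   0.001  0.0296] 0.5342659851858491 [0.3152 0.1269 4.7473] [-0.0384  0.2199  0.0029]
```

View pics/f.png

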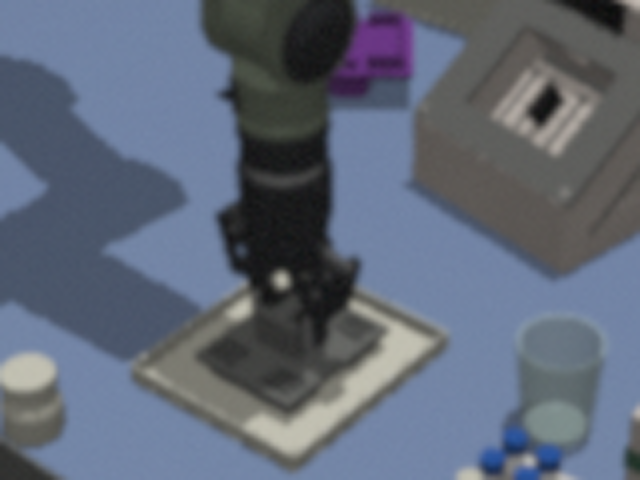

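View pics/f2.png

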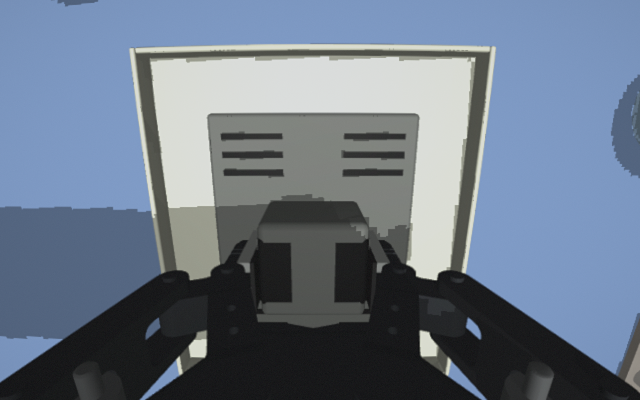

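The cover is centred in the tray and touched at the expected height. I'll release it, retreat, and look into the bay.

Run:
```python
from h import *
np.set_printoptions(precision=4,suppress=True)
let_go()
move_l([.51,.001,.16],velocity=.12)
f=grab_frame("wrist");cv2.imwrite("pics/g0.png",f["img"][:,:,::-1])
movep(B(0,0,.12),rot(by,-bz))
st=get_state();f=grab_frame("wrist");T=T_of(f,st)
print(st["clock"],st["position"]-B(0,0,.12))
im=f["img"][:,:,::-1].copy()
pts=[(0,0,-.008)]+[(x,y,0) for x in(.045,-.045) for y in (.058,-.058)]+[(x,y,0) for x in(.07,-.07) for y in (.09,-.09)]
for p in pts:
    q=proj(f,T,B(*p))[0]; print(p,q); cv2.circle(im,tuple(int(round(v)) for v in q),2,(0,0,255),-1)
cv2.imwrite("pics/g.png",im)
for n in ("cassette_grip","bay_mouth","cassette"):
  for d in tip_of("wrist",n):
    o,v=ray(f,T,d["centre"]); z={"cassette_grip":-.021,"bay_mouth":0,"cassette":-.052}[n]
    p=o+v*(((B(0,0,z)-o)@bz)/(v@bz)); w=p-M; print(n,d["score"],d["centre"],w@bx,w@by)
```

```text
15.8583 [-0.     -0.0001 -0.0001]
(0, 0, -0.008) [313.5951 188.252 ]
(0.045, 0.058, 0) [374.6341 236.2568]
(0.045, -0.058, 0) [252.5368 236.3178]
(-0.045, 0.058, 0) [380.1269 140.3532]
(-0.045, -0.058, 0) [247.14   140.3801]
(0.07, 0.09, 0) [405.7647 259.8602]
(0.07, -0.09, 0) [221.3454 259.9653]
(-0.07, 0.09, 0) [418.8033 111.0894]
(-0.07, -0.09, 0) [208.4426 111.1122]
cassette 0.83 [309.4, 172.9] -0.006105979050900114 -0.004353594782689563
```

View pics/g.png

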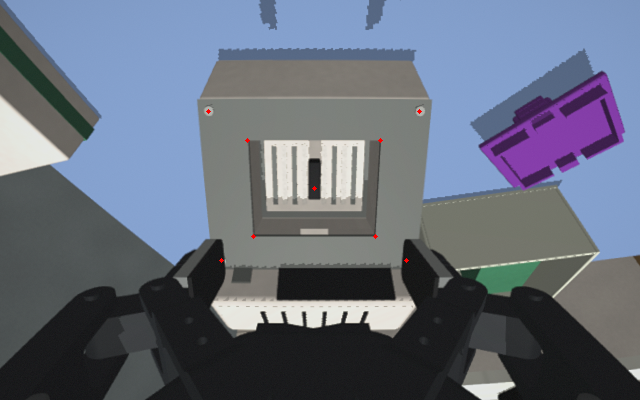

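View pics/g0.png

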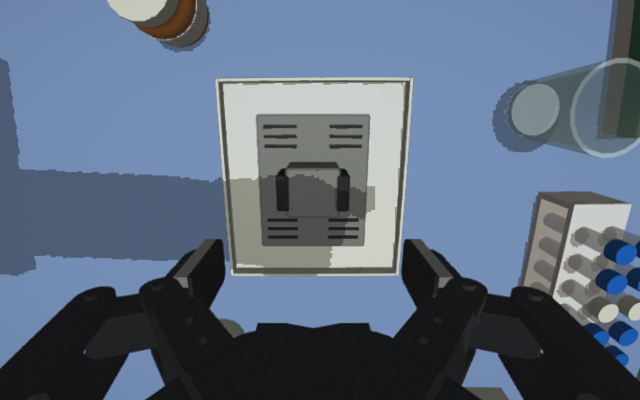

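Run:
```python
from h import *
st=get_state();f=grab_frame("wrist");T=T_of(f,st)
for x in (-.008,-.004,0):
    print(x,proj(f,T,np.array([B(x+a,b,c) for c in(-.008,-.034) for a in(.018,-.018) for b in(-.006,.006)])).round(1).tolist())
x0,y0=240,130
im=cv2.resize(f["img"][y0:245,x0:390,::-1],None,fx=5,fy=5,interpolation=cv2.INTER_NEAREST)
cv2.imwrite("pics/i.png",im)
```

```text
-0.008 [[307.3, 198.5], [320.0, 198.5], [307.1, 160.5], [320.3, 160.5], [307.7, 191.6], [319.4, 191.6], [307.6, 156.6], [319.6, 156.6]]
-0.004 [[307.3, 202.5], [320.0, 202.5], [307.1, 164.8], [320.2, 164.8], [307.7, 195.3], [319.4, 195.3], [307.6, 160.6], [319.6, 160.6]]
0 [[307.3, 206.6], [320.0, 206.6], [307.1, 169.1], [320.2, 169.1], [307.8, 199.1], [319.4, 199.1], [307.6, 164.5], [319.6, 164.5]]
```

View pics/i.png

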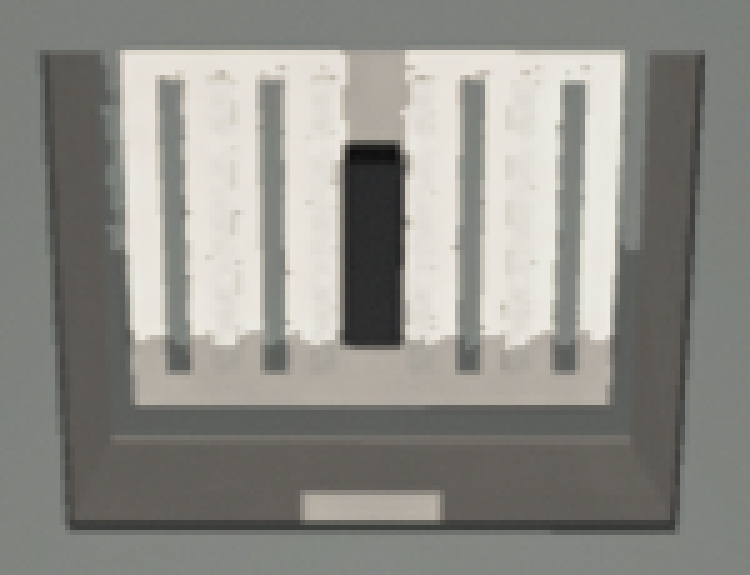

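The fin is at bay x ≈ -6.7 mm, y ≈ +0.7 mm (top edge rows 162.6 to 199.2, columns 308.8 to 320.2). Cover lies flat in the tray. I'll grip the fin, with a force stop in case the wide-open fingers touch the rim.

Run:
```python
from h import *
np.set_printoptions(precision=4,suppress=True)
X,Y=-.0067,.0007
move_l(B(X,Y,.02),velocity=.12)
print(move_l(B(X,Y,-.023),velocity=.04,until_force=5))
st=get_state();print(st["position"]-B(X,Y,-.023),st["contact_force"])
grab(40)
st=get_state();print(st["clock"],st["finger_gap"]*85,st["contact_force"],st["wrist_torque"])
f=grab_frame("wrist");cv2.imwrite("pics/j.png",f["img"][:,:,::-1])
```

```text
False
[ 0.0002 -0.0001  0.0002] [-0.2907  0.001  -0.5805]
18.9833 10.972857011430252 [-1.0601 -1.8217  2.3995] [-0.5914  0.2319  0.0968]
```

View pics/j.png

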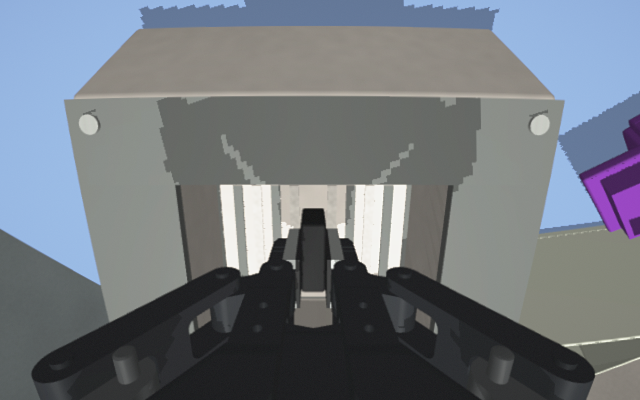

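Fin is pinched at an 11 mm gap without touching the rim. I'll draw it out along z.

Run:
```python
from h import *
np.set_printoptions(precision=4,suppress=True)
X,Y=-.0067,.0007
print(move_l(B(X,Y,.05),velocity=.06,until_force=20))
st=get_state();print(st["clock"],st["finger_gap"]*85,st["contact_force"])
print(move_l(B(X,Y,.14),velocity=.12))
a=np.radians(85.5);r=rot(np.array([np.cos(a),np.sin(a),0]),np.array([0,0,-1.]))
movep([.486,-.36,.20],r)
st=get_state();print(st["clock"],st["position"],st["finger_gap"]*85,st["contact_force"])
f=grab_frame("wrist");cv2.imwrite("pics/k.png",f["img"][:,:,::-1])
f=grab_frame("top");cv2.imwrite("pics/k2.png",f["img"][:,:,::-1])
```

```text
False
20.4 10.691456025729314 [ 0.517   0.7077 -2.3742]
False
23.4 [ 0.4865 -0.359   0.2   ] 11.08020528331335 [-0.0608  0.9015 -2.3806]
```

View pics/k.png

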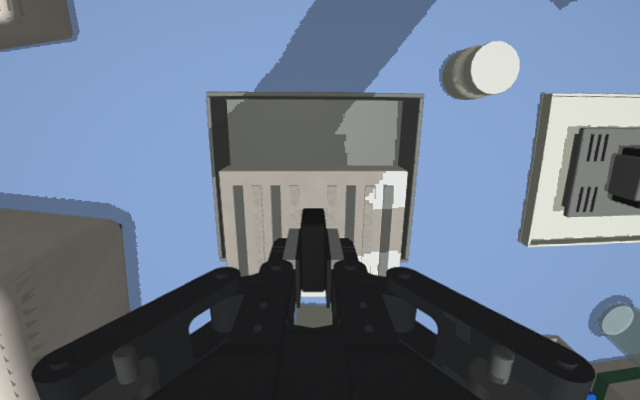

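View pics/k2.png

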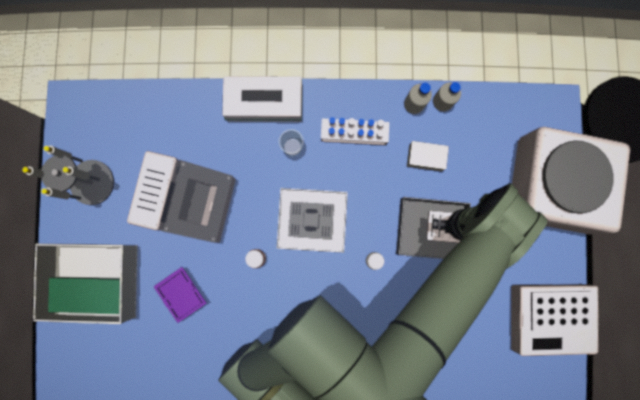

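Cassette is held and appears over the bin; rim columns 207 to 423 are centred on the tool. I'll check the along-x offset by projecting the rim, then lower.

Run:
```python
from h import *
np.set_printoptions(precision=4,suppress=True)
st=get_state();f=grab_frame("wrist");T=T_of(f,st)
print([onz(f,T,p,.06).round(4) for p in ((207,94),(423,94),(315,94))])
print(move_l([.486,-.36,.06],velocity=.12,until_force=12))
st=get_state();print(st["position"],st["contact_force"])
# cassette underside expected 42 mm below TCP at z .023-.052 => 29 mm below TCP
print(move_l([.486,-.36,.030],velocity=.02,until_force=3))
st=get_state();print(st["clock"],st["position"],st["contact_force"],st["finger_gap"]*85)
```

```text
[array([ 0.3957, -0.4489,  0.06  ]), array([ 0.4106, -0.2531,  0.06  ]), array([ 0.4037, -0.3511,  0.06  ])]
False
[ 0.4865 -0.3605  0.0608] [ 0.0259 -0.6582 -2.0631]
True
26.0833 [ 0.4859 -0.3599  0.0329] [0.4725 0.153  4.2833] 10.862361193655895
```

It touched the bin floor at the expected height (0.033 - 0.029 = 0.004). I'll release, retreat and check.

Run:
```python
from h import *
np.set_printoptions(precision=4,suppress=True)
let_go()
move_l([.486,-.36,.22],velocity=.15)
st=get_state();print(st["clock"],st["contact_force"])
f=grab_frame("wrist");cv2.imwrite("pics/l1.png",f["img"][:,:,::-1])
set_joints([-1.255,0.326,-0.193,1.052,0,1.437])
f=grab_frame("top");cv2.imwrite("pics/l2.png",f["img"][:,:,::-1])
for n in ("beaker","amber_jar","white_jar","tip_box","tube_rack","cassette","cover"):
    print(n,[(round(d["score"],2),d["centre"]) for d in tip_of("top",n)])
f=grab_frame("scene");cv2.imwrite("pics/l3.png",cv2.resize(f["img"][90:340,160:480,::-1],None,fx=2.4,fy=2.4,interpolation=cv2.INTER_CUBIC))
print(get_state()["clock"])
```

```text
28.2 [ 0.1633  0.4358 -0.412 ]
beaker [(0.89, [289.9, 149.6]), (0.3, [312.3, 219.9])]
amber_jar [(0.56, [258.1, 258.0])]
white_jar [(0.84, [370.9, 262.0])]
tip_box [(0.95, [426.1, 160.3])]
tube_rack [(0.98, [354.9, 131.0])]
cassette []
cover [(0.85, [310.6, 219.7]), (0.65, [176.6, 292.0])]
30.5333
```

View pics/l1.png

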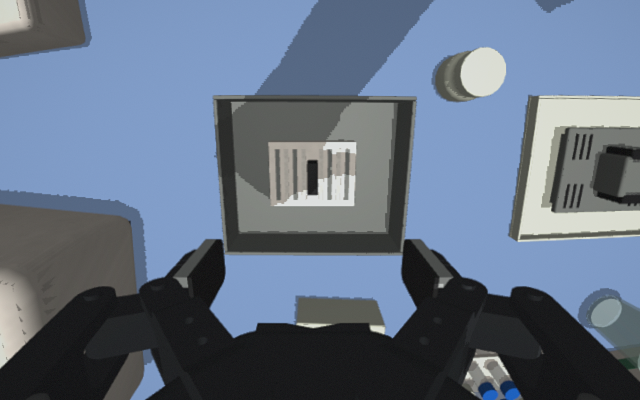

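View pics/l2.png

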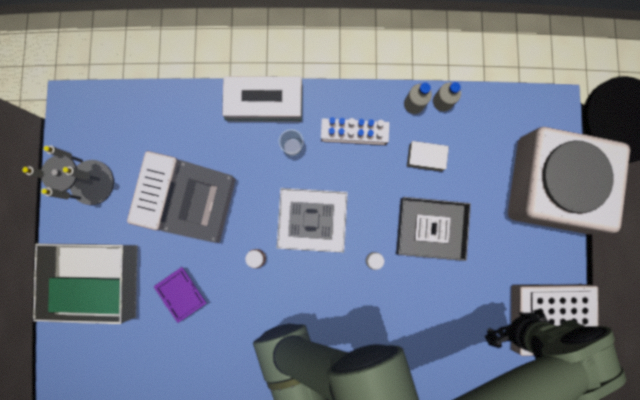

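View pics/l3.png

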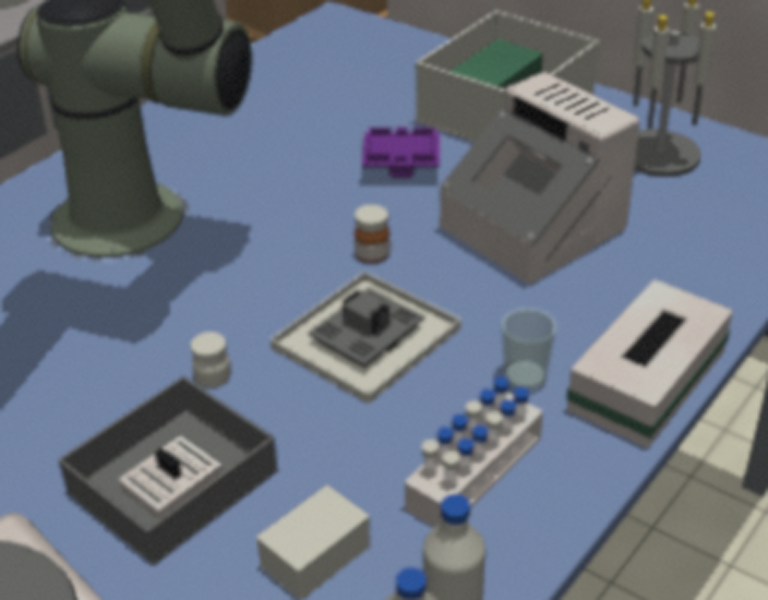

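The pictures show the bay empty, the cover flat in the tray with its catches up (top 311,220) and the cassette flat in the bin (top 433,229). Everything else is where it was.

```bash
python3 -c "
from cell import *
print(sign_off())"
```

```text
the job is handed in; nothing more can be done
None
```

The job is done and handed in at about 30.5 s of the 72 s allowed. I pinched both catches fully in at 22 N and lifted the cover squarely off. I set it flat in the white tray with its catches up, then drew the cassette out by its fin and set it on the floor of the grey bin.

The last pictures show the bay empty, the cover centred in the tray and the cassette lying flat in the bin. The other things look unmoved and the robot is clear of everything. In the last top view the network did not find the cassette, but it shows plainly in the wrist, top and scene pictures. The network also gave a weak false "beaker" on the cover, scored 0.3. No check of the robot's own readings failed, and the largest force I read on the tool was about 9 N.

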